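# Return the safety knife and hasp the knife case shut

### The arm

A 6-joint arm with a two-finger parallel gripper is mounted at the origin on the work surface; the furniture and walls round the work are solid. World frame = base frame: x ahead of the robot, y to its left, z up, the work surface at z = 0. Lengths are in m, angles in rad, forces in N, time in s.
With the tool pointing down it reaches from about 0.3 to 0.775 m from the base axis. Payload 14.6 kg.
Tool frame: the origin (TCP) lies on the centre line of the jaws, within the pads' length; the fingertips stand 17 mm ahead of it and the grasp point (between the pads) lies 2 mm behind it; z points along the fingers, x is the direction in which the jaws open and shut, and the axes are right-handed (so a half turn about z gives the same grasp; the last joint's range is limited). The gripper opens to 85 mm and grips with 20 to 120 N. Pads are 22 mm wide; open, the fingers measure 114 mm over their backs; the gripper's body (76 mm by 85 mm) begins 54 mm behind the grasp point. The pads swing forward as they close: fully open they stand 13 mm farther back than shut.
Start: joints at [-1.316, 0.3, 1.521, -0, 1.321, -0.067], TCP at [0.174, -0.522, 0.248] pointing down, gripper open.
Joint ranges: [-3.03, 3.03], [-0.79, 2.21], [0.23, 2.52], [-1.04, 4.18], [0, 3.07], [-2.55, 2.55]. Speed limits (rad/s): [2.22, 2.22, 2.57, 3.14, 3.14, 3.14].

### API

Orientations are given as [roll, pitch, yaw] about the fixed x, y, z axes, in that order (R = Rz(yaw) Ry(pitch) Rx(roll)).
In Python, from station import r, optics, order, finder gives the robot as it stands.
- The arm moves only by the tool move_arm, never from a script. Its argument "motion" is a list of rows, each a list of 4 numbers: the shift along the tool's x, y, z in m, then the turn about the tool's z in degrees. A call has 1 to 20 rows; each row is the pose to reach, as a shift and turn from the pose measured when the call began, along the tool's axes at that moment; what a row does not reach only later rows make up. A row lasts 1/8 s, in which the tool goes at most 62.5 mm and 10.7 degrees, less where a joint would pass 70% of its speed; a pose out of reach is approached as far as the arm can. A call with a gripper value outside its range is refused whole. "gripper" is the closure, from 0 (fully open) to 1 (shut), set as the call begins (left out, the last holds). The fingers move at their own pace and stop on an object; "grip_force" is the grip in N (left out, the last holds). Time passes only in rows, so rows that repeat a pose let the fingers close. It gives the time, the measured TCP pose, the force and the opening at its end, in the units of the state.
- r.observe(): the state, without advancing time (a new reading comes with each control period).
- optics.snapshot(name): name is "scene" or "top" or "wrist"; returns a dict with "img" (400x640x3 uint8, red, green, blue), "K" (3x3 intrinsics, pixels), "dist" ([k1, k2, p1, p2, k3] as OpenCV has them; the pictures are not rectified), "R" (3x3) and "t" (3): a world point X has camera coordinates R X + t; the wrist camera has in their place "T_tool_cam" (4x4, takes a point from camera to tool coordinates, whose origin is the TCP and whose axes are the tool frame's). Camera axes: x right, y down, z forward; pixel columns grow to the right and rows downward; lengths in m; the calibration is good to about 2 mm. A picture is of the moment at which its call begins: read the wrist's pose just before it. There is no depth.
- order.hand_in(): hands the job in, once; it reports no verdict.
Trained networks look in a picture, given as the dict that the camera call returned (one of the last four; its "shot" number tells which), for a name from the list of things; names that differ only in an ending like _2 or _b are one class to them, and where a whole thing is asked for, a point or a joint stands for the part that bears it (a point fixed in the world has none). Each returns a list of dicts, best first, with "conf" (0 to 1); they miss things now and then, are a little off and sometimes report something else, mostly with a low value. They report only what shows in the picture. A call takes as long as a camera call.
- finder.find_in(picture, name): "point" ([column, row] in pixels, amid what is visible of it).
The state is a dict: "clock": time; "qpos": joint angles; "joint_velocities": joint speeds; "tau": joint torques, N m; "ee_pos": TCP position; "orientation": TCP orientation; "contact_force": force on the tool from outside, world axes, zero at the start; "moment": the same for the moment, N m; "width": opening from 0.0 (shut) to 1.0 (fully open).
Only numpy, scipy, OpenCV 4.12 (cv2) and the standard library are available. Lean on these libraries where they do the work, as an engineer would, in place of code of your own. Each camera call takes 0.05 s, during which the arm holds its last target. There are 200 camera calls.

### The job

Put the blue knife back into the empty pocket of the knife case, lying flat in both combs, then push the lid fully shut and swing the yellow hasp over so that it lies flat on the lid with the staple standing through its slot. Leave the two orange knives in their pockets and do not disturb the brown tape roll, the stapler and the date stamp.

Things in the scene. Friction and masses are not known exactly. Their poses are not given: they have to be found in the camera images.
- case: Blue open-topped knife case fixed to the bench, outside 184 (x) x 160 (y) x 50 (z) mm, walls 5 mm; x from -95 (hasp side) to +89 mm (lid hinge side). Origin on its underside, below the middle pocket. Two grey combs, 14 mm thick, cross it at y = -42 and +42 mm; teeth (tops at z 28 mm) form three pockets along y, 26 mm wide, 43 mm apart. Between the combs the floor (z 5 mm) is clear for fingers.
- pocket_1 (a point): Middle of the pocket nearest the hasp (case x = -43 mm), at the seat height (z 14 mm), where the origin of a stored knife comes to lie. Axes as the case; knives lie along y, either way round.
- pocket_2 (a point): The same for the middle pocket (case x = 0).
- pocket_3 (a point): The same for the pocket nearest the lid hinge (case x = +43 mm).
- lid (a joint): Hinge angle of the blue lid, rad: 0 shut, 1.9 to 2.05 at the start (leaning outward past vertical). It stays where it is left. Plate 189 x 162 x 6 mm, free edge 191 mm from the hinge axis; shut, its top is 57 mm above the bench, with 2 mm rims. A steel staple (loop 20 mm wide, 20 mm high) stands on its middle line, 162 mm from the hinge axis.
- lid_hinge (a point): Middle of the lid's hinge axis, at case (94.5, 0, 53) mm; the axis runs along the case's y.
- lid_edge (a point): Middle of the lid's free edge, on the top (outer) face.
- hasp (a joint): Hinge angle of the yellow hasp, rad: 0 lying flat on the shut lid, over the staple; about 1.95 to 2.2 at the start (standing, leaning outward past vertical). It stays where it is left. Plate 90 mm long from the axis, 44 mm wide, 3 mm thick, slot from 25 to 39 mm from the axis, free end plain.
- hasp_hinge (a point): Middle of the hasp's hinge axis, at case (-100, 0, 61) mm; the axis runs along the case's y.
- hasp_tip (a point): Middle of the hasp's free end.
- knife: The blue knife (closed box cutter) lying on the bench, 138 long (its y) x 18 wide (x) x 11 high (z) mm, about 60 g. Origin in the middle of its underside. A flat loose red tag (26 mm disc, 3 mm thick) lies on the case floor below its empty pocket, clear of the knife.
- knife_a: Orange knife stored in the case, same size and axes.
- knife_b: The other orange knife stored in the case, same size and axes.
- tape_roll: Brown packing tape roll lying flat, 108 mm across, 48 mm high; origin under its middle. To be left alone.
- date_stamp: Upright date stamp with a round red-brown grip, 32 x 48 x 77 mm; origin under its middle. To be left alone.
- stapler: Blue desk stapler, 30 x 135 x 47 mm; origin under its middle. To be left alone.

How it is judged:
On the way, in this order (a step that is already met when the one before it is completed fails the run):
1. the blue knife lies in the empty pocket, let go (((horizontal distance between knife and pocket_1 below 0.012 m and z of knife in the frame of pocket_1 between -0.006 and 0.006 m) or (horizontal distance between knife and pocket_2 below 0.012 m and z of knife in the frame of pocket_2 between -0.006 and 0.006 m) or (horizontal distance between knife and pocket_3 below 0.012 m and z of knife in the frame of pocket_3 between -0.006 and 0.006 m)) and angle between the y axis of knife and the y axis of case, either way round below 0.12 rad and contact force between the fingers and knife below 0.1 N), for 0.2 s.
2. the lid is fully shut (value of joint lid below 0.04 rad), for 0.2 s.
3. the hasp lies flat over the staple (value of joint hasp below 0.1 rad), for 0.2 s.
At the end, for the whole second after the job is handed in: The blue knife lies in the once empty pocket (within 12 mm, 6 mm in height, 0.12 rad), the lid is shut (under 0.04 rad), the hasp lies over the staple (under 0.1 rad), at rest; the orange knives are within 15 mm, the brown tape roll, stapler and date stamp within 20 mm of their start (((horizontal distance between knife and pocket_1 below 0.012 m and z of knife in the frame of pocket_1 between -0.006 and 0.006 m) or (horizontal distance between knife and pocket_2 below 0.012 m and z of knife in the frame of pocket_2 between -0.006 and 0.006 m) or (horizontal distance between knife and pocket_3 below 0.012 m and z of knife in the frame of pocket_3 between -0.006 and 0.006 m)) and angle between the y axis of knife and the y axis of case, either way round below 0.12 rad and value of joint lid below 0.04 rad and value of joint hasp below 0.1 rad and linear speed of knife below 0.02 m/s and distance of each of knife_a, knife_b from where it was at the start of the episode below 0.015 m and distance of each of tape_roll, date_stamp, stapler from where it was at the start of the episode below 0.02 m); the robot touches nothing.
It fails at once if an orange knife is pushed out of its place (over 15 mm) (distance of any of knife_a, knife_b from where it was at the start of the episode above 0.015 m).
It fails at once if the brown tape roll is disturbed (moved over 20 mm) (distance of tape_roll from where it was at the start of the episode above 0.02 m).
It fails at once if the date stamp is disturbed (moved over 20 mm) (distance of date_stamp from where it was at the start of the episode above 0.02 m).
It fails at once if the stapler is disturbed (moved over 20 mm) (distance of stapler from where it was at the start of the episode above 0.02 m).
It also fails if it takes over 56 s, if anything falls off the work surface, if the arm or the gripper's body presses on something with over 40 N, if the wrist force passes 120 N, or if a joint passes its speed limit or range.

## Working session

There is one attempt and no reset: what is moved stays moved. The work goes in short steps, Python scripts to look and compute and a tool call to move; the robot and the scene stay as the last step left them, time stands still between calls to the robot, and variables do not carry over. Pictures are saved under pics/ and viewed, on a budget of 10 in all, crops included, one or two more only if the job needs it, and the job is handed in when it is done.

Besides the shell and the picture viewer there is one more tool, called after "Request:" by a JSON object that holds its "name" and its "arguments", one argument or row to a line. move_arm: Moves the arm, as the interface text tells. Its arguments: {"type":"object","properties":{"motion":{"type":"array","items":{"type":"array","items":{"type":"number"}}},"gripper":{"type":"number"},"grip_force":{"type":"number"}},"required":["motion"]}

```bash
mkdir -p pics; ls; cat > h.py <<'E'
import numpy as np, cv2
from station import r, optics, order, finder
from scipy.spatial.transform import Rotation as Ro
def snap(n):
    s=r.observe(); p=optics.snapshot(n)
    if 'T_tool_cam' in p:
        T=np.eye(4);T[:3,:3]=Ro.from_euler('xyz',s['orientation']).as_matrix();T[:3,3]=s['ee_pos']
        C=T@np.array(p['T_tool_cam']); p['Rw']=C[:3,:3].T; p['tw']=-C[:3,:3].T@C[:3,3]
    else: p['Rw']=np.array(p['R']);p['tw']=np.array(p['t'])
    return p
def unproj(p,uv,z):
    n=cv2.undistortPoints(np.array([[uv]],float),np.array(p['K'],float),np.array(p['dist'],float))[0,0]
    d=p['Rw'].T@np.array([n[0],n[1],1]); c=-p['Rw'].T@p['tw']
    return c+d*(z-c[2])/d[2]
def proj(p,X):
    return cv2.projectPoints(np.array(X,float).reshape(-1,3),cv2.Rodrigues(p['Rw'])[0],p['tw'],np.array(p['K'],float),np.array(p['dist'],float))[0][:,0]
def save(p,n,box=None,sc=1):
    im=p['img'][:,:,::-1]
    if box: im=im[box[1]:box[3],box[0]:box[2]]
    cv2.imwrite('pics/'+n+'.png',cv2.resize(im,None,fx=sc,fy=sc,interpolation=cv2.INTER_CUBIC))
E
python3 - <<'E'
from h import *
a=snap('top');b=snap('scene')
print(r.observe())
for p,nm in((a,'top'),(b,'scene')):
    print(nm,-p['Rw'].T@p['tw'])
    for n in 'case lid hasp lid_edge hasp_tip knife knife_a tape_roll date_stamp stapler'.split():
        for d in finder.find_in(p,n)[:4]: print(n,np.round(d['point']),round(d['conf'],2),np.round(unproj(p,d['point'],0.02),3))
save(a,'top',sc=1.25);save(b,'scene',sc=1.25)
E
```

```text
pics
{'clock': 0.1, 'qpos': array([-1.31559324e+00,  3.00425181e-01,  1.52155284e+00,  1.31562630e-05,
        1.32069738e+00, -6.66106022e-02]), 'joint_velocities': array([-0.00105434, -0.00216734, -0.00089858,  0.00072534,  0.00015908,
       -0.00052873]), 'tau': array([ 1.53752917e-04, -5.44376850e+01, -3.62372410e+01, -1.62339647e-04,
        3.04585439e-03, -5.19427488e-06]), 'ee_pos': array([ 0.17390121, -0.52156946,  0.24775844]), 'orientation': array([-3.14150787e+00,  1.07949272e-03, -1.24898586e+00]), 'contact_force': array([ 0.01708541, -0.42845839,  0.53882743]), 'moment': array([-0.05861745, -0.05221109,  0.01626106]), 'width': 1.0013631305572843}
top [ 0.36811794 -0.19926452  1.13346868]
case [240. 199.] 0.55 [0.452 0.005 0.02 ]
lid [206. 193.] 0.65 [0.47  0.095 0.02 ]
hasp [318. 208.] 0.84 [ 0.426 -0.202  0.02 ]
hasp [180. 160.] 0.55 [0.559 0.164 0.02 ]
lid_edge [202. 193.] 0.57 [0.47  0.105 0.02 ]
lid_edge [440. 217.] 0.18 [ 0.399 -0.525  0.02 ]
hasp_tip [314. 205.] 0.81 [ 0.435 -0.193  0.02 ]
hasp_tip [243. 201.] 0.39 [ 0.447 -0.004  0.02 ]
knife [286. 202.] 0.78 [ 
[... 303 characters left out ...]
2 ]
date_stamp [177. 203.] 0.43 [0.444 0.169 0.02 ]
stapler [236. 198.] 0.54 [0.457 0.015 0.02 ]
stapler [179. 161.] 0.43 [0.557 0.165 0.02 ]
stapler [314. 208.] 0.4 [ 0.427 -0.193  0.02 ]
scene [-0.22201189  0.56854055  0.54555307]
case [264. 216.] 0.59 [ 0.542 -0.091  0.02 ]
lid [243. 198.] 0.82 [ 0.681 -0.129  0.02 ]
lid_edge [240. 202.] 0.92 [ 0.668 -0.103  0.02 ]
lid_edge [283. 223.] 0.43 [ 0.467 -0.091  0.02 ]
knife [283. 223.] 0.65 [ 0.467 -0.091  0.02 ]
knife [293. 217.] 0.44 [ 0.471 -0.135  0.02 ]
knife_a [283. 223.] 0.65 [ 0.467 -0.091  0.02 ]
knife_a [293. 217.] 0.44 [ 0.471 -0.135  0.02 ]
date_stamp [214. 250.] 0.56 [0.503 0.115 0.02 ]
stapler [200. 244.] 0.84 [0.556 0.119 0.02 ]
```

View pics/top.png

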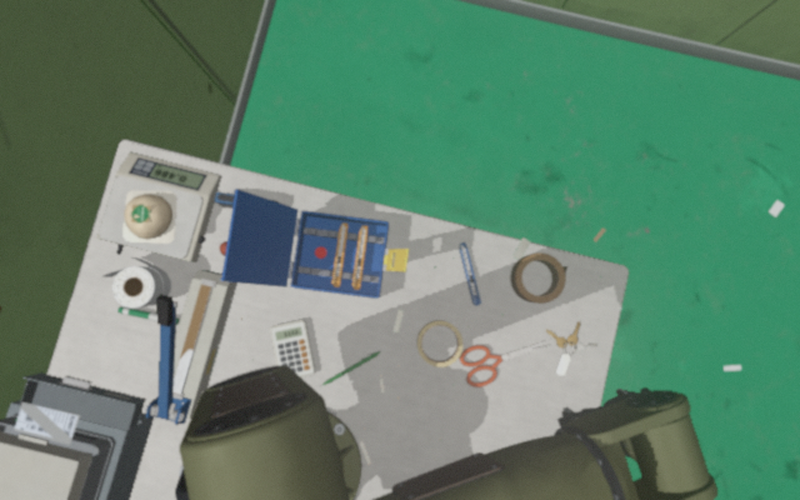

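View pics/scene.png

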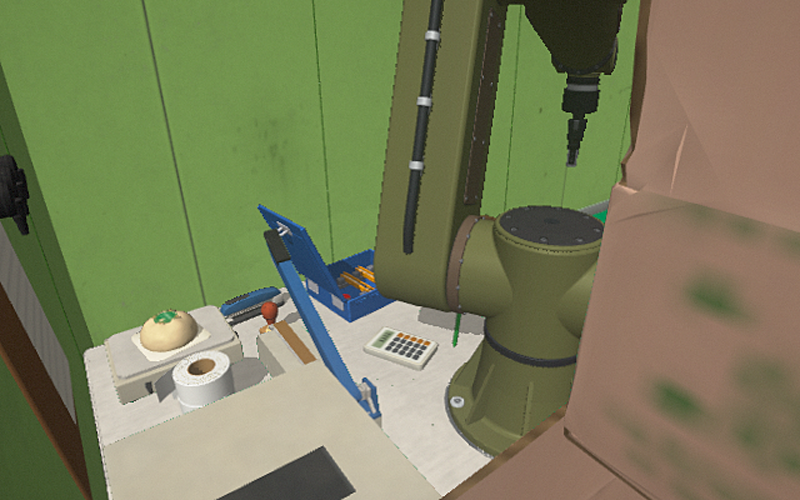

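The empty pocket is the one nearest the lid hinge, with the red tag at view (321,253). The case outline is roughly (303,212) to (381,297), and the blue knife runs from (462,244) to (478,302). The tape roll is at (539,277). The lid leans left, towards the stapler and date stamp.

```bash
python3 - <<'E'
from h import *
a=snap('top')
V=lambda u,v,z: np.round(unproj(a,[u/1.25,v/1.25],z),3)
print('knife',V(462,244,.011),V(478,302,.011))
print('rim',[V(*q,.05) for q in((303,212),(388,220),(381,297),(293,289))])
print('tape',V(539,277,.048),'tag',V(321,253,.008))
w=snap('wrist');print(np.round(w['T_tool_cam'],3),w['K'])
E
```

```text
knife [ 0.459 -0.342  0.011] [ 0.335 -0.373  0.011]
rim [array([ 0.527, -0.008,  0.05 ]), array([ 0.508, -0.184,  0.05 ]), array([ 0.349, -0.168,  0.05 ]), array([0.368, 0.012, 0.05 ])]
tape [ 0.386 -0.494  0.048] tag [ 0.444 -0.039  0.008]
[[ 1.     0.001  0.001  0.   ]
 [-0.001  0.955  0.295 -0.076]
 [-0.    -0.295  0.955 -0.125]
 [ 0.     0.     0.     1.   ]] [[307.68311103   0.         319.56458501]
 [  0.         307.68311103 200.24990527]
 [  0.           0.           1.        ]]
```

Request:
{"name": "move_arm", "arguments": {
  "motion": [
    [-0.017,-0.053,0.02,1],
    [-0.034,-0.105,0.04,2],
    [-0.051,-0.158,0.06,3],
    [-0.068,-0.21,0.08,4],
    [-0.085,-0.263,0.098,4.4],
    [-0.085,-0.263,0.098,4.4],
    [-0.085,-0.263,0.098,4.4]
  ],
  "gripper": 0.4,
  "grip_force": 40
}}

```text
clock: 2.08
ee_pos: [0.3964, -0.3582, 0.1505]
orientation: [3.142, -0.0, -1.325]
contact_force: [0.4, -0.4, -0.6]
width: 0.601
```

```bash
cat >> h.py <<'E'
def shift(x,y,z,yawdeg=None,s=None):
    s=s or r.observe(); R=Ro.from_euler('xyz',s['orientation']).as_matrix()
    d=R.T@(np.array([x,y,z])-s['ee_pos'])
    t=0 if yawdeg is None else (np.degrees(s['orientation'][2])-yawdeg+180)%360-180
    return np.round(d,4),round(t,1)
E
python3 - <<'E'
from h import *
w=snap('wrist');s=r.observe();print(s['ee_pos'],np.degrees(s['orientation']),s['width'])
for n in 'knife','hasp','case':
  for d in finder.find_in(w,n)[:3]: print(n,np.round(d['point']),round(d['conf'],2),unproj(w,d['point'],.011).round(3))
save(w,'w1',sc=1.25)
E
```

```text
[ 0.39611034 -0.35862211  0.15070475] [-1.79989516e+02 -3.53961408e-02 -7.59954578e+01] 0.6048124272349721
knife [ 7. 61.] 0.94 [ 0.445 -0.074  0.011]
knife [56. 59.] 0.86 [ 0.456 -0.119  0.011]
knife [317. 186.] 0.82 [ 0.403 -0.354  0.011]
hasp [ 61. 130.] 0.84 [ 0.398 -0.125  0.011]
case [ 80. 108.] 0.75 [ 0.421 -0.142  0.011]
```

View pics/w1.png

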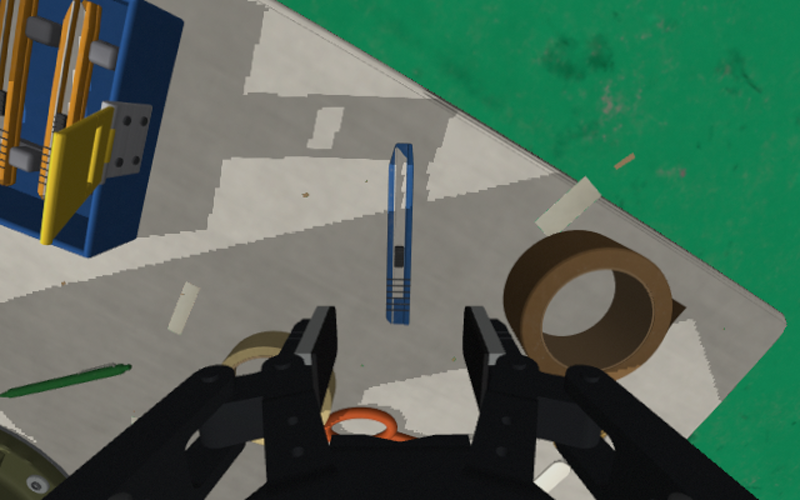

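The wrist view shows the knife running from (402,144) to (398,324), almost centred, with the tape roll clear on the right.

```bash
python3 - <<'E'
from h import *
w=snap('wrist')
im=w['img'].astype(int);R,G,B=im[...,0],im[...,1],im[...,2]
m=(B-R>35)&(B-G>10);m[:,:280]=0;m[:,370:]=0;m[270:]=0
v,u=np.nonzero(m);q=np.array([unproj(w,[i,j],.008)[:2] for i,j in zip(u,v)])
(c,sz,an)=cv2.minAreaRect(q.astype(np.float32)*1000);print(len(q),c,sz,an)
k=np.array([unproj(w,[p[0]/1.25,p[1]/1.25],.011)[:2] for p in((402,144),(398,324))]);print(k,k.mean(0),np.degrees(np.arctan2(*(k[0]-k[1])[::-1])),np.linalg.norm(k[0]-k[1]))
print(shift(c[0]/1000,c[1]/1000,.02))
E
```

```text
1367 (397.328369140625, -357.82470703125) (134.6689453125, 17.05937957763672) 13.04923152923584
[[ 0.46234859 -0.34426751]
 [ 0.33216056 -0.3738885 ]] [ 0.39725458 -0.35907801] 12.817993661281918 0.13351526112298323
(array([-0.0006, -0.0015,  0.1306]), 0)
```

Request:
{"name": "move_arm", "arguments": {
  "motion": [
    [-0.001,-0.0015,0.055,1],
    [-0.001,-0.0015,0.1,1],
    [-0.001,-0.0015,0.12,1],
    [-0.001,-0.0015,0.1305,1],
    [-0.001,-0.0015,0.1305,1],
    [-0.001,-0.0015,0.1305,1]
  ]
}}

```text
clock: 3.08
ee_pos: [0.3976, -0.3579, 0.0212]
orientation: [-3.14, -0.002, -1.345]
contact_force: [0.4, -0.7, 0.1]
width: 0.601
```

Request:
{"name": "move_arm", "arguments": {
  "motion": [
    [0,0,0,0],
    [0,0,0,0],
    [0,0,0,0],
    [0,0,0,0]
  ],
  "gripper": 0.95,
  "grip_force": 40
}}

```text
clock: 3.58
ee_pos: [0.3978, -0.3582, 0.022]
orientation: [-3.14, -0.003, -1.345]
contact_force: [-1.4, 1.2, 6.9]
width: 0.188
```

Request:
{"name": "move_arm", "arguments": {
  "motion": [
    [0,0,-0.05,0],
    [0,0,-0.11,0],
    [0,0,-0.17,0],
    [0,0,-0.2,0]
  ]
}}

```text
clock: 4.08
ee_pos: [0.3977, -0.358, 0.2258]
orientation: [-3.138, -0.007, -1.345]
contact_force: [0.8, -0.5, -1.4]
width: 0.185
```

```bash
python3 - <<'E'
from h import *
print(shift(.443,-.085,.23,-96),r.observe()['width'])
E
```

```text
(array([-0.2559, -0.1053, -0.0056]), np.float64(18.9)) 0.18536814748336158
```

Request:
{"name": "move_arm", "arguments": {
  "motion": [
    [-0.05,-0.02,0,4],
    [-0.1,-0.04,-0.005,8],
    [-0.15,-0.06,-0.005,12],
    [-0.2,-0.083,-0.005,16],
    [-0.24,-0.098,-0.005,19],
    [-0.256,-0.105,-0.0055,19],
    [-0.256,-0.105,-0.0055,19],
    [-0.256,-0.105,-0.0055,19]
  ]
}}

```text
clock: 5.08
ee_pos: [0.4425, -0.0855, 0.23]
orientation: [-3.135, -0.005, -1.677]
contact_force: [-0.8, 0.4, -1.2]
width: 0.186
```

```bash
python3 - <<'E'
from h import *
w=snap('wrist');s=r.observe();print(s['ee_pos'],np.degrees(s['orientation']),s['width'])
for n in 'knife','hasp','lid_edge':
  for d in finder.find_in(w,n)[:3]: print(n,np.round(d['point']),round(d['conf'],2),unproj(w,d['point'],.025).round(3))
save(w,'w2',sc=1.25)
E
```

```text
[ 0.44252928 -0.08567487  0.22991358] [-179.65307423   -0.30024063  -96.09377371] 0.18804335807494013
knife [317. 233.] 0.66 [ 0.378 -0.077  0.025]
knife [356. 176.] 0.6 [ 0.441 -0.127  0.025]
knife [316. 122.] 0.56 [ 0.503 -0.089  0.025]
hasp [460. 205.] 0.59 [ 0.395 -0.244  0.025]
lid_edge [ 96. 213.] 0.96 [0.43  0.177 0.025]
```

View pics/w2.png

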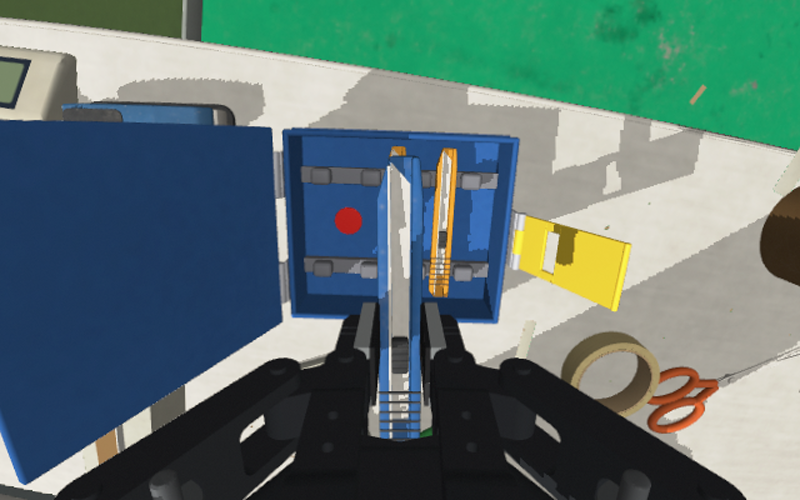

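The wrist view shows the case corners at (283,130), (519,137), (499,323) and (291,316), with the empty pocket between teeth at about (346,176) and (345,267). The knife hangs straight in the jaws.

```bash
python3 - <<'E'
from h import *
w=snap('wrist');s=r.observe()
U=lambda u,v,z:unproj(w,[u/1.25,v/1.25],z)[:2]
c=np.array([U(*q,.05) for q in((283,130),(519,137),(499,323),(291,316))])
ob=np.array([[89,80],[-95,80],[-95,-80],[89,-80]])/1000.
T,_=cv2.estimateAffinePartial2D(ob,c);sc=np.hypot(T[0,0],T[1,0]);print('case yaw',np.degrees(np.arctan2(T[1,0],T[0,0])),'scale',sc,'org',T[:,2],'res',(ob@T[:,:2].T+T[:,2]-c).round(4).tolist())
for x in(-43,0,43): print(x,T[:,:2]@[x/1000/sc,0]+T[:,2])
a,b=U(346.5,174,.028),U(345.5,265,.028);print('teeth',a,b,(a+b)/2,np.degrees(np.arctan2(*(a-b)[::-1])),np.linalg.norm(a-b))
print('tag',U(348,221,.008))
z=s['ee_pos'][2]-.009
a,b=U(403,157,z),U(399,436,z);print('held',a,b,(a+b)/2-s['ee_pos'][:2],np.degrees(np.arctan2(*(a-b)[::-1])),np.linalg.norm(a-b))
E
```

```text
case yaw 81.65375753299972 scale 0.14081068308207417 org [ 0.43993179 -0.08499595] res [[-0.0994, -0.0645], [-0.079, 0.0894], [0.1006, 0.0657], [0.0778, -0.0906]]
-43 [ 0.43369014 -0.12754054]
0 [ 0.43993179 -0.08499595]
43 [ 0.44617345 -0.04245137]
teeth [ 0.48981061 -0.0469916 ] [ 0.40977897 -0.03447339] [ 0.44979479 -0.04073249] -8.889929445823542 0.08100474405460549
tag [ 0.44551555 -0.03944853]
held [ 0.50944487 -0.0939883 ] [ 0.3925007  -0.08021214] [ 0.00841073 -0.00159802] -6.718544346319397 0.11775280378119711
```

```bash
python3 - <<'E'
from h import *
w=snap('wrist');s=r.observe()
U=lambda u,v,z:unproj(w,[u/1.25,v/1.25],z)[:2]
c=np.array([U(*q,.05) for q in((283,130),(519,137),(499,323),(291,316))])
ob=np.array([[89,-80],[-95,-80],[-95,80],[89,80]])/1000.
T,_=cv2.estimateAffinePartial2D(ob,c,ransacReprojThreshold=1);sc=np.hypot(T[0,0],T[1,0]);print('case yaw',np.degrees(np.arctan2(T[1,0],T[0,0])),'scale',sc,'org',T[:,2],'res',(ob@T[:,:2].T+T[:,2]-c).round(4).tolist())
print(c)
for x in(-43,0,43): print(x,T[:,:2]@[x/1000/sc,0]+T[:,2])
# 4 teeth columns at each comb
for v,us in((176,(324,371,490)),(268,(323,368,463))): print([U(u,v,.028).round(4) for u in us])
E
```

```text
case yaw 82.05937034636737 scale 0.9887334298181015 org [ 0.44031039 -0.08239036] res [[0.0008, 0.0002], [-0.0002, -0.0004], [0.0004, 0.001], [-0.001, -0.0007]]
[[ 0.53000342 -0.00633311]
 [ 0.50585667 -0.18590677]
 [ 0.3485764  -0.16547262]
 [ 0.37516597  0.01640001]]
-43 [ 0.43437008 -0.12497807]
0 [ 0.44031039 -0.08239036]
43 [ 0.44625071 -0.03980266]
[array([ 0.4903, -0.0278]), array([ 0.486 , -0.0672]), array([ 0.4755, -0.1672])]
[array([ 0.4091, -0.0137]), array([ 0.4048, -0.0542]), array([ 0.3956, -0.1396])]
```

```bash
python3 - <<'E'
from h import *
print(shift(.447,-.040,.075,-98.2))
E
```

```text
(array([-0.0464,  0.0013,  0.1546]), np.float64(2.1))
```

Request:
{"name": "move_arm", "arguments": {
  "motion": [
    [-0.025,0,0,1],
    [-0.046,0.001,0.02,2],
    [-0.0465,0.001,0.07,2.1],
    [-0.0465,0.001,0.12,2.1],
    [-0.0465,0.0015,0.154,2.1],
    [-0.0465,0.0015,0.154,2.1],
    [-0.0465,0.0015,0.154,2.1]
  ]
}}

```text
clock: 6.25
ee_pos: [0.4476, -0.0401, 0.077]
orientation: [-3.134, -0.005, -1.714]
contact_force: [-0.5, -0.4, -0.8]
width: 0.185
```

```bash
python3 - <<'E'
from h import *
w=snap('wrist');s=r.observe();print(s['ee_pos'],np.degrees(s['orientation']),s['width'])
save(w,'w3',(160,60,480,300),2.4)
E
```

```text
[ 0.44771148 -0.0400693   0.07718919] [-179.50966489   -0.28460161  -98.19757083] 0.19369036724060743
```

View pics/w3.png

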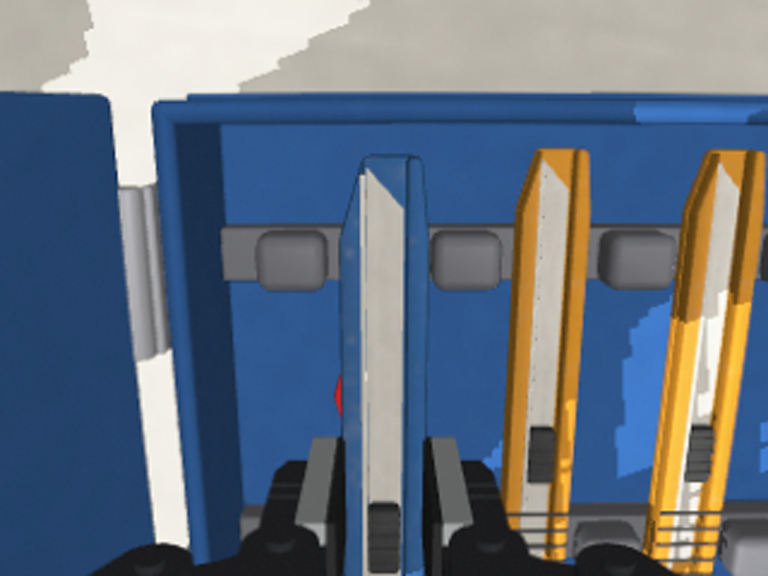

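The knife sits centred over the empty pocket, with teeth at 292 and 466 and the knife at 385 in the crop. I'll shift about 1 mm left and lower it.

Request:
{"name": "move_arm", "arguments": {
  "motion": [
    [-0.001,0,0.015,0],
    [-0.001,0,0.028,0],
    [-0.001,0,0.036,0],
    [-0.001,0,0.0395,0],
    [-0.001,0,0.0395,0],
    [-0.001,0,0.0395,0]
  ]
}}

```text
clock: 7.05
ee_pos: [0.4483, -0.0394, 0.0379]
orientation: [-3.133, -0.005, -1.714]
contact_force: [0.2, -0.5, 0.1]
width: 0.184
```

Request:
{"name": "move_arm", "arguments": {
  "motion": [
    [0,0,0.0015,0],
    [0,0,0.0015,0]
  ]
}}

```text
clock: 7.3
ee_pos: [0.4484, -0.0394, 0.0365]
orientation: [-3.132, -0.005, -1.714]
contact_force: [-0.1, -0.2, -0.6]
width: 0.187
```

Request:
{"name": "move_arm", "arguments": {
  "motion": [
    [0,0,0,0],
    [0,0,0,0],
    [0,0,0,0]
  ],
  "gripper": 0.65
}}

```text
clock: 7.68
ee_pos: [0.4484, -0.0394, 0.0365]
orientation: [-3.132, -0.005, -1.714]
contact_force: [0.6, -0.0, 0.2]
width: 0.351
```

Request:
{"name": "move_arm", "arguments": {
  "motion": [
    [0,0,-0.03,0],
    [0,0,-0.08,0],
    [0.01,0,-0.13,0],
    [0.03,0,-0.19,0],
    [0.03,0,-0.19,0]
  ]
}}

```text
clock: 8.3
ee_pos: [0.4437, -0.0689, 0.2308]
orientation: [-3.125, -0.006, -1.715]
contact_force: [0.0, -0.6, -0.7]
width: 0.35
```

```bash
python3 - <<'E'
from h import *
w=snap('wrist');s=r.observe();print(s['ee_pos'],np.degrees(s['orientation']),s['width'])
save(w,'w4',sc=1.25)
t=snap('top')
for n in 'lid_edge','hasp_tip','hasp','stapler','date_stamp':
  for p,q in((w,'w'),(t,'t')):
    for d in finder.find_in(p,n)[:2]: print(q,n,np.round(d['point']),round(d['conf'],2),unproj(p,d['point'],.23 if n[:3]=='lid' else .135 if n[:4]=='hasp' else .05).round(3))
E
```

```text
[ 0.44292632 -0.06838644  0.22833237] [-179.26024494   -0.30513191  -98.24819066] 0.34774219397016537
w lid_edge [108. 216.] 0.84 [0.486 0.021 0.23 ]
t lid_edge [204. 206.] 0.69 [0.423 0.042 0.23 ]
t lid_edge [280. 208.] 0.38 [ 0.416 -0.12   0.23 ]
w hasp_tip [480. 202.] 0.87 [ 0.433 -0.193  0.135]
t hasp_tip [316. 206.] 0.83 [ 0.426 -0.198  0.135]
t hasp_tip [440. 226.] 0.57 [ 0.375 -0.49   0.135]
w hasp [482. 200.] 0.74 [ 0.434 -0.194  0.135]
w hasp [166. 203.] 0.3 [0.467 0.045 0.135]
t hasp [316. 209.] 0.75 [ 0.419 -0.197  0.135]
w stapler [136.  99.] 0.73 [0.554 0.094 0.05 ]
w stapler [166. 203.] 0.44 [0.448 0.093 0.05 ]
t stapler [178. 161.] 0.63 [0.551 0.157 0.05 ]
t stapler [204. 208.] 0.28 [0.428 0.092 0.05 ]
t date_stamp [176. 200.] 0.61 [0.451 0.161 0.05 ]
```

View pics/w4.png

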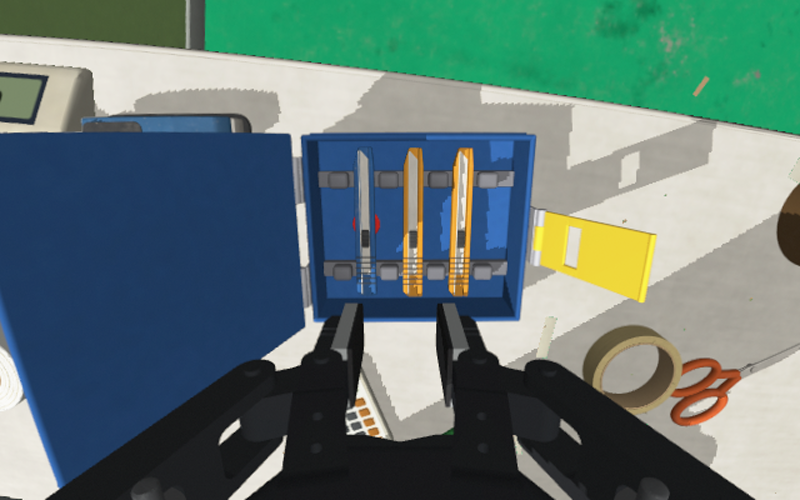

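The blue knife lies flat in both combs and the orange ones are untouched. Before going behind the lid, I'll check the raised blue lever (guillotine) for clearance and get the lid edge height.

```bash
cat >> h.py <<'E'
def tri(p,a,q,b):
    def ray(p,uv):
        n=cv2.undistortPoints(np.array([[uv]],float),np.array(p['K'],float),np.array(p['dist'],float))[0,0]
        d=p['Rw'].T@np.array([n[0],n[1],1]); return -p['Rw'].T@p['tw'],d/np.linalg.norm(d)
    c,d=ray(p,a);e,f=ray(q,b)
    s=np.linalg.lstsq(np.c_[d,-f],e-c,rcond=None)[0]
    return (c+d*s[0]+e+f*s[1])/2,np.linalg.norm(c+d*s[0]-e-f*s[1])
O=np.array([.440,-.083]);u=np.array([np.cos(np.radians(81.8)),np.sin(np.radians(81.8))]);v=np.array([-u[1],u[0]])
def cw(x,y): return O+x*u+y*v
E
python3 - <<'E'
from h import *
t=snap('top');s=snap('scene');k=1.25
print('lever tip',tri(t,[165/k,300/k],s,[272/k,237/k]),'base',tri(t,[165/k,415/k],s,[368/k,405/k]))
print('lid corner far',tri(t,[236/k,192/k],s,[260/k,205/k]))
for th in(1.9,1.95,2,2.05):
  x=.0945-.191*np.cos(th);z=.053+.191*np.sin(th)
  pts=[[*cw(x,y),z] for y in(-.081,.081)]
  print(th,x,z,(proj(t,pts)*k).round().tolist(),(proj(s,pts)*k).round().tolist())
x,y=cw(.225,.035);print(x,y,shift(x,y,.285),shift(x,y,.2))
save(t,'t5',(120,120,320,300),4)
E
```

```text
lever tip (array([0.35237838, 0.18322932, 0.25126103]), np.float64(0.0012442808430422193)) base (array([0.12515161, 0.23754945, 0.09685498]), np.float64(0.019219379193134233))
lid corner far (array([0.53671794, 0.07602664, 0.22902298]), np.float64(0.0006550838569560728))
1.9 0.15624830727092914 0.23374331674829615 [[245.0, 188.0], [230.0, 281.0]] [[265.0, 200.0], [310.0, 223.0]]
1.95 0.1652045387880958 0.23043130556573904 [[240.0, 188.0], [225.0, 281.0]] [[261.0, 202.0], [306.0, 226.0]]
2 0.1739840457805042 0.2266758085237052 [[236.0, 188.0], [221.0, 280.0]] [[257.0, 205.0], [302.0, 230.0]]
2.05 0.18256488405295213 0.2224862124089747 [[232.0, 187.0], [217.0, 280.0]] [[253.0, 209.0], [298.0, 233.0]]
0.4374493420019675 0.14469166463394545 (array([-0.2094,  0.0348, -0.0598]), 0) (array([-0.2098,  0.0355,  0.0252]), 0)
```

View pics/t5.png

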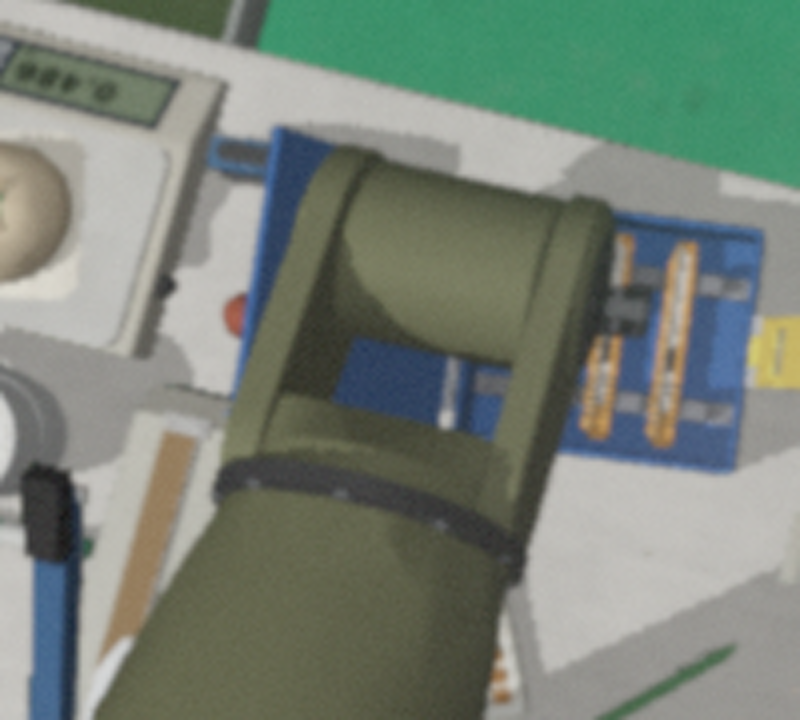

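Lid angle is about 1.95, with the edge at case x≈168 mm and z≈0.229. The lever tip is at (0.35, 0.18, 0.25), so I'll push on the far side, at case y ≈ −35 mm.

Request:
{"name": "move_arm", "arguments": {
  "motion": [
    [0,-0.01,-0.05,0],
    [-0.01,-0.034,-0.07,0],
    [-0.06,-0.034,-0.07,0],
    [-0.115,-0.034,-0.07,0],
    [-0.17,-0.034,-0.07,0],
    [-0.21,-0.034,-0.06,0],
    [-0.21,-0.034,-0.01,0],
    [-0.21,-0.034,0.028,0],
    [-0.21,-0.034,0.028,0]
  ],
  "gripper": 1.0
}}

```text
clock: 10.12
ee_pos: [0.5054, 0.1348, 0.1958]
orientation: [-3.137, -0.007, -1.714]
contact_force: [0.2, -0.4, 1.0]
width: 0.001
```

Request:
{"name": "move_arm", "arguments": {
  "motion": [
    [0.03,0,-0.01,0],
    [0.06,0,-0.014,0],
    [0.09,0,-0.014,0],
    [0.112,0,-0.014,0],
    [0.13,0,-0.013,0],
    [0.148,0,-0.01,0],
    [0.166,0,-0.004,0],
    [0.183,0,0.003,0],
    [0.198,0,0.013,0],
    [0.212,0,0.024,0],
    [0.212,0,0.024,0]
  ]
}}

```text
clock: 11.5
ee_pos: [0.4746, -0.0758, 0.1721]
orientation: [-3.139, -0.006, -1.715]
contact_force: [0.4, 0.2, -0.3]
width: 0.002
```

```bash
python3 - <<'E'
from h import *
s=r.observe();d=s['ee_pos'][:2]-O;print(d@u,d@v,s['ee_pos'][2],s['contact_force'])
w=snap('wrist');b=snap('scene')
im=np.vstack([cv2.resize(w['img'],(400,250)),cv2.resize(b['img'],(400,250))]);cv2.imwrite('pics/m6.png',im[:,:,::-1])
E
```

```text
0.012032834807774048 -0.03326392414386373 0.17205396152320493 [ 0.44914236  0.24709204 -0.26630432]
```

View pics/m6.png

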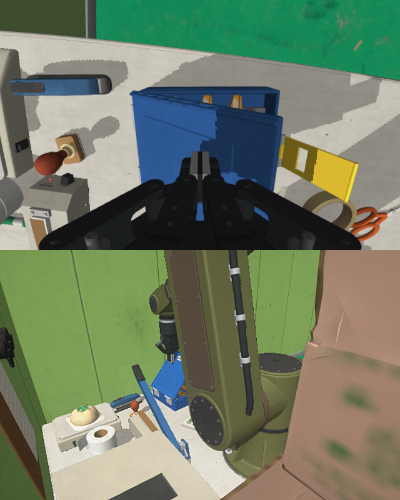

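The lid is following, folded over the case at about 45°, and the stapler and stamp stand undisturbed. Continuing down the arc.

Request:
{"name": "move_arm", "arguments": {
  "motion": [
    [0.012,0,0.013,0],
    [0.023,0,0.028,0],
    [0.032,0,0.045,0],
    [0.038,0,0.062,0],
    [0.042,0,0.08,0],
    [0.044,0,0.092,0],
    [0.044,0,0.097,0],
    [0.044,0,0.099,0],
    [0.044,0,0.099,0]
  ]
}}

```text
clock: 12.72
ee_pos: [0.4693, -0.1193, 0.0745]
orientation: [-3.137, -0.007, -1.714]
contact_force: [0.4, 0.1, -0.8]
width: -0.002
```

Request:
{"name": "move_arm", "arguments": {
  "motion": [
    [0,0,0.001,0],
    [0,0,0.002,0],
    [0,0,0.003,0],
    [0,0,0.003,0]
  ]
}}

```text
clock: 13.22
ee_pos: [0.4697, -0.1193, 0.0737]
orientation: [-3.136, -0.007, -1.714]
contact_force: [-12.9, 3.7, 33.4]
width: -0.001
```

The lid is pressed down with 33 N and the tip is at 0.057, so it is shut. Next I'll go over and round to the outside of the hasp.

Request:
{"name": "move_arm", "arguments": {
  "motion": [
    [0,0,-0.05,0],
    [0,0,-0.1,0],
    [0.03,0.012,-0.13,0],
    [0.085,0.034,-0.13,0],
    [0.14,0.034,-0.13,0],
    [0.175,0.034,-0.13,0],
    [0.175,0.034,-0.1,0],
    [0.175,0.034,-0.06,0],
    [0.175,0.034,-0.06,0]
  ]
}}

```text
clock: 14.35
ee_pos: [0.4099, -0.2865, 0.133]
orientation: [-3.14, -0.004, -1.714]
contact_force: [-0.6, 0.7, 0.5]
width: -0.002
```

```bash
python3 - <<'E'
from h import *
s=r.observe();d=s['ee_pos'][:2]-O;print(d@u,d@v,s['ee_pos'][2],s['contact_force'])
w=snap('wrist')
for n in 'lid_edge','hasp_tip','hasp':
    for d in finder.find_in(w,n)[:1]: 
        X=unproj(w,d['point'],.137)[:2]-O; print(n,d['point'],d['conf'],X@u,X@v)
save(w,'w7',sc=1)
E
```

```text
-0.2057305204674972 0.0007204799041528702 0.1329679618094519 [-0.57667661  0.7257576   0.48926813]
lid_edge [80.3, 205.0] 0.73 -0.1034949577302481 -0.035208434323591525
hasp_tip [165.4, 252.4] 0.94 -0.13770716576184863 -0.013260869972707864
hasp [165.2, 250.3] 0.75 -0.13777569767948344 -0.014283890427460541
```

View pics/w7.png

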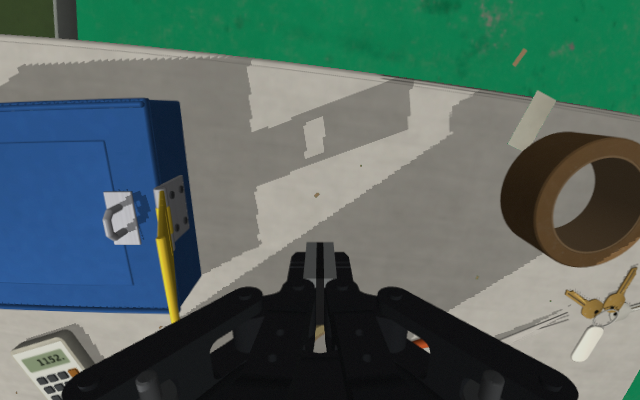

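The lid is shut and the hasp stands at case x≈−138 mm, between the fingers and the staple. Swinging it over now.

Request:
{"name": "move_arm", "arguments": {
  "motion": [
    [-0.03,0,-0.003,0],
    [-0.06,0,-0.004,0],
    [-0.091,0,-0.004,0],
    [-0.108,0,-0.008,0],
    [-0.126,0,-0.0055,0],
    [-0.144,0,0.002,0],
    [-0.152,0,0.009,0],
    [-0.159,0,0.016,0],
    [-0.165,0,0.025,0],
    [-0.169,0,0.034,0],
    [-0.171,0,0.044,0],
    [-0.171,0,0.051,0],
    [-0.171,0,0.0535,0],
    [-0.171,0,0.0535,0]
  ]
}}

```text
clock: 16.3
ee_pos: [0.4362, -0.119, 0.0816]
orientation: [-3.134, -0.008, -1.714]
contact_force: [0.2, 0.5, 0.4]
width: -0.002
```

Request:
{"name": "move_arm", "arguments": {
  "motion": [
    [0,0,0.0015,0],
    [0,0,0.003,0],
    [0,0,0.0045,0],
    [0,0,0.0045,0]
  ]
}}

```text
clock: 16.8
ee_pos: [0.4368, -0.1192, 0.0796]
orientation: [-3.132, -0.009, -1.713]
contact_force: [-15.9, 6.2, 41.3]
width: 0.001
```

Request:
{"name": "move_arm", "arguments": {
  "motion": [
    [0,0,-0.04,0],
    [0,0,-0.09,0],
    [0,0,-0.14,0],
    [0.02,-0.02,-0.17,0],
    [0.02,-0.02,-0.17,0],
    [0.02,-0.02,-0.17,0]
  ]
}}

```text
clock: 17.55
ee_pos: [0.4518, -0.1398, 0.2489]
orientation: [-3.134, -0.008, -1.714]
contact_force: [-0.5, 0.6, 0.0]
width: 0.001
```

```bash
python3 - <<'E'
from h import *
w=snap('wrist');save(w,'w8',sc=1.25)
s=r.observe();print(s['clock'],s['ee_pos'],s['contact_force'])
print(finder.find_in(w,'hasp_tip')[:1],(proj(w,[[*cw(-.01,0),.062]])))
E
```

```text
17.6 [ 0.45170707 -0.13971795  0.24874333] [-1.0386513  -0.48489002 -0.21771925]
[{'point': [311.9, 199.1], 'conf': 0.6}] [[275.98543741 200.71699429]]
```

View pics/w8.png

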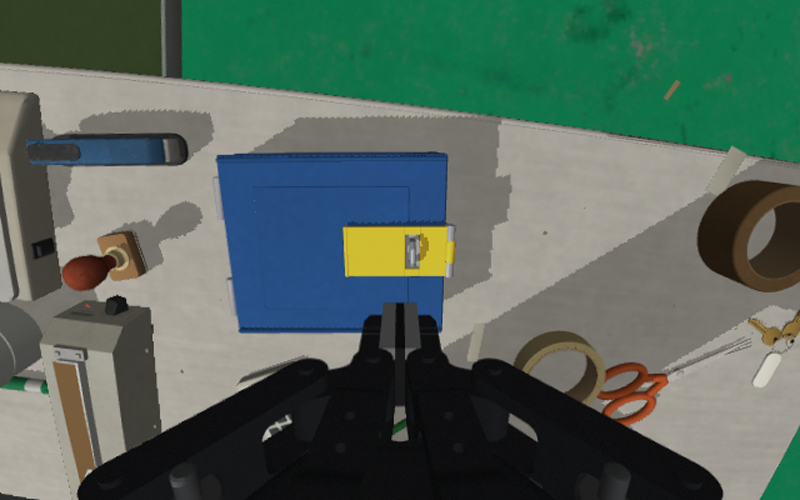

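The hasp lies flat with the staple through its slot at (412,250). Its free end is at x≈345 in the view (276 px in the raw picture), which matches the prediction for a flat hasp. Handing in.

```bash
python3 -c "
from h import *
print(order.hand_in())"
```

```text
the job is handed in; nothing more can be done
None
```

The job is done and was handed in with the clock at about 18 s; the hand-in reports no verdict.

- **Knife:** The blue knife is in the empty pocket nearest the lid hinge. The wrist picture taken after release showed it lying flat in both combs, with the two orange knives in place. The lid now covers it, so it was not seen again after that.
- **Lid:** I pushed it over from outside and pressed it with about 33 N. The fingertips stopped at 0.057 m, which is the shut height, and the next picture showed it shut.
- **Hasp:** I swung it over and pressed it with about 41 N. The last picture shows the staple standing through the slot. The visible free end is within about 1 px of where a flat hasp should end.
- **Other objects:** In the pictures, the tape roll, stapler and date stamp look undisturbed, but I did not measure their positions again. The gripper finished clear of everything, with no contact force.

**One disagreement:** in the final check the network put the hasp's free end about 36 px away, amid the plate, with confidence 0.6. I went by the picture.

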